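# Swap the spice jar behind the bottles

### The arm

A 6-joint arm with a two-finger parallel gripper is mounted at the origin on a cart in front of the work surface, level with it; the furniture and walls round the work are solid. World frame = base frame: x ahead of the robot, y to its left, z up, the work surface at z = 0. Lengths are in m, angles in rad, forces in N, time in s.
With the tool pointing down it reaches from about 0.425 to 1.125 m from the base axis. Payload 14.9 kg.
Tool frame: the origin (TCP) lies midway between the tips of the shut fingers; the grasp point (between the pads) lies 19 mm behind it; z points along the fingers, y is the line along which they close (so a half turn about z gives the same grasp; the last joint's range is limited). The gripper opens to 91 mm and grips with 3 to 60 N. Pads are 32 mm wide; open, the fingers measure 118 mm over their backs; the gripper's body (76 mm by 178 mm) begins 60 mm behind the grasp point.
Start: joints at [1.209, 0.379, 1.734, -0, 1.028, -0.033], TCP at [0.226, 0.663, 0.214] pointing down, gripper open.
Joint ranges: [-2.77, 2.77], [-0.74, 2.19], [0, 2.66], [-1.06, 4.2], [0.31, 2.87], [-3.08, 3.08]. Speed limits (rad/s): [1.89, 1.89, 2.39, 3.14, 3.14, 3.14].

### API

Orientations are given as a rotation vector (axis times angle).
In Python, from bench import r, cams, job gives the robot as it stands. Calls block until the motion is done:
- r.goto(position, orientation): joint-space move of the TCP to a pose.
- r.move_l(position, frame=None, vel=0.15, force_limit=None): straight line of the TCP; frame=None keeps the orientation; vel is the mean speed in m/s. With force_limit (N) it stops when the force on the tool has changed by that much, and returns True; else False.
- r.movej(angles): joint-space move.
- r.command_gripper(opening, squeeze=None): finger opening in m; squeeze is the grip in N (None keeps the last); returns when the fingers have stopped.
- r.pause(seconds).
- r.ik(position, orientation): joint angles nearest the present ones, or None.
- cams.capture(name): name is "scene" or "side" or "wrist"; returns (picture, depth): 420x560x3 uint8, red, green, blue; 420x560 float32, m along the optical axis (not along the pixel's ray), 0 where there is no reading.
- cams.camera_info(name): a dict with "mtx" (3x3 intrinsics, pixels), "camera_from_world" (4x4, takes a point from world to camera coordinates). Camera axes: x right, y up, looking along -z (the intrinsics and any distortion apply to the point x, -y, -z); pixel columns grow to the right and rows downward; lengths in m; the calibration is good to about 2 mm. The wrist camera is an equidistant fisheye: a pixel r from the principal point sees the ray r / f radians off the axis. A picture is of the moment at which its call begins: read the wrist's pose just before it. camera_info takes no time and is no camera call; for the wrist camera it gives the pose at the moment of the call.
A pose or a line that the arm cannot do raises r.PlanningError and nothing moves.
- job.sign_off(): hands the job in; it is judged then, once.
Readings, each from a call of its own:
- r.current_t(): time.
- r.current_joint_positions(): joint angles.
- r.current_joint_vel(): joint speeds.
- r.current_joint_efforts(): joint torques, N m.
- r.current_tool_pos(): TCP position.
- r.current_ee_rot(): TCP orientation.
- r.current_contact_force(): force on the tool from outside, world axes, zero at the start.
- r.current_moment(): the same for the moment, N m.
- r.current_opening(): finger opening in m.
- r.current_grip_force(): force on a finger pad.
Only numpy, scipy, OpenCV 4.12 (cv2) and the standard library are available. Lean on these libraries where they do the work, as an engineer would, in place of code of your own. Each camera call takes 0.05 s, during which the arm holds its last target. There are 200 camera calls.

### The job

Stand the orange bottle and the cola bottle on the lemon board for the moment, then fetch the vanilla jar (mustard-yellow cap) from behind them and stand it in the middle of the kitchen scale's steel pan. Put the cinnamon jar (red cap) away in the vanilla's old place, in the middle of the small green coaster, and only then set the bottles back in the middle of their own coasters, the orange bottle on the orange one and the cola on the black one. Set everything down upright, knock nothing over, and leave the jam jar where it stands.

Things in the scene. Friction and masses are not known exactly. Their poses are not given: they have to be found in the camera images.
- orange_bottle: loose plastic bottle, clear above and bright orange below, with a white cap; 73 mm across, 237 mm high, 0.3 to 0.6 kg. Origin at the centre of its underside, z up along the bottle. Its cap, 40 mm across, at heights 223 to 237 mm above the origin, is the place to grasp it; below the cap a neck about 15 mm high is free. Stands on the orange coaster at the start.
- cola_bottle: loose plastic bottle of dark brown cola with a brown cap; 80 mm across, 263 mm high, 0.17 to 0.33 kg. Origin at the centre of its underside, z up along the bottle. Its cap, 31 mm across, at heights 249 to 263 mm above the origin, is the place to grasp it; below the cap a neck about 15 mm high is free. Stands on the black coaster at the start.
- vanilla: loose round glass spice jar, greenish, with a mustard-yellow cap; 42 mm across, 96 mm high, about 0.1 kg. Origin at the centre of its underside, z up. Cap 41 mm across at heights 76 to 96 mm. At the start it stands on the green coaster, close behind the two bottles, which leave no room for a gripper.
- cinnamon: loose round glass spice jar, brown label, with a red cap; 45 mm across, 106 mm high, about 0.1 kg. Origin at the centre of its underside, z up. Cap 45 mm across at heights 85 to 106 mm. At the start it stands on the bare trolley at the far left or far right.
- green_coaster: fixed flat round green coaster, 62 mm across, 4 mm thick: place of the spice jar behind the bottles. Origin at the centre of its underside, on the trolley top (z = 0). Its own -x axis points from the spice jar's place to the open front side: the two bottle coasters lie 60 mm ahead of it (own x = -60 mm) and 55 mm to either side (own y = +55 and -55 mm).
- orange_coaster: fixed flat round orange coaster, 88 mm across, 4 mm thick: place of the orange bottle. Origin at the centre of its underside, on the trolley top.
- black_coaster: fixed flat round black coaster, 88 mm across, 4 mm thick: place of the cola bottle. Origin at the centre of its underside, on the trolley top.
- board: fixed flat white breakfast board with lemons on it, 200 mm along its own x, 165 mm along its own y, 5 mm thick; the side area for the two bottles, with room for both one behind the other along its x. It stands left or right of the coasters. Origin at the centre of its underside.
- pan (a point): centre of the top of the steel pan of the white kitchen scale, 40 mm above the trolley top; the pan is flat, 144 mm along this frame's x and 160 mm along its y. The scale is fixed, 215 x 185 mm over all, with a display and keys on its -x side, left or right of the coasters, on the side where the board is not.
- jam_jar: loose jar of red jam with a white lid, 69 mm across, 99 mm high; a bystander at the far left or far right of the trolley, on the side where the cinnamon jar is not; leave it alone. Origin at the centre of its underside.
There are look-alikes about, which are no part of the job. What is shaped like the vanilla but turquoise is not meant.

How it is judged:
By the outcome, as a careful person would: the job done as asked, in the order asked, and still so for the second after the job is handed in, with the robot touching nothing.
It also fails if it takes over 134 s, if anything falls off the work surface, if the arm or the gripper's body presses on something with over 40 N, if the wrist force passes 120 N, or if a joint passes its speed limit or range.

## Working session

There is one attempt and no reset: what is moved stays moved. The work goes in short steps, each a Python script; the robot and the scene stay as the last script left them, time stands still between calls to the robot, and variables do not carry over. Pictures are saved under pics/ and viewed, at most 14 in all, crops included, and the job is handed in when it is done.

```bash
ls; mkdir -p pics; cat > h.py <<'E'
import numpy as np, cv2
from bench import r, cams, job
def snap(name, tag):
    p,d=cams.capture(name); cv2.imwrite(f'pics/{tag}.png',cv2.cvtColor(p,cv2.COLOR_RGB2BGR)); np.save(f'pics/{tag}.npy',d); return p,d
def cloud(name,d):
    """world point for every pixel (pinhole cams)"""
    i=cams.camera_info(name); K=np.array(i['mtx']); T=np.linalg.inv(np.array(i['camera_from_world']))
    v,u=np.mgrid[:d.shape[0],:d.shape[1]]
    x=(u-K[0,2])/K[0,0]*d; y=(v-K[1,2])/K[1,1]*d
    P=np.stack([x,-y,-d,np.ones_like(d)],-1)@T.T
    return P[...,:3]
E
python3 - <<'E'
from h import *
for n in('scene','side'):
    snap(n,n); i=cams.camera_info(n); print(n,i.keys(),np.round(i['mtx'],1).tolist(),np.round(i['camera_from_world'],3).tolist())
print(r.current_ee_rot(),r.current_t())
E
```

```text
pics
scene dict_keys(['mtx', 'camera_from_world']) [[545.6, 0.0, 281.4], [0.0, 545.6, 206.5], [0.0, 0.0, 1.0]] [[-0.441, 0.898, -0.011, 0.331], [-0.779, -0.376, 0.501, 0.373], [0.445, 0.229, 0.865, -1.381], [0.0, 0.0, 0.0, 1.0]]
side dict_keys(['mtx', 'camera_from_world']) [[518.2, 0.0, 278.8], [0.0, 518.2, 205.4], [0.0, 0.0, 1.0]] [[0.92, 0.391, 0.011, -0.514], [-0.332, 0.766, 0.55, 0.193], [0.207, -0.51, 0.835, -1.319], [0.0, 0.0, 0.0, 1.0]]
[-5.14072025e-01 -3.09909841e+00  1.55115922e-03] 0.1
```

View pics/scene.png

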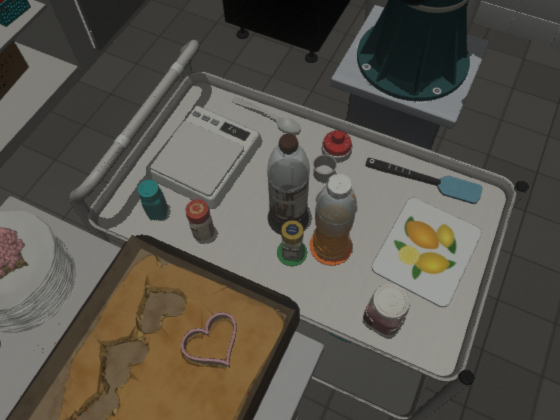

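View pics/side.png

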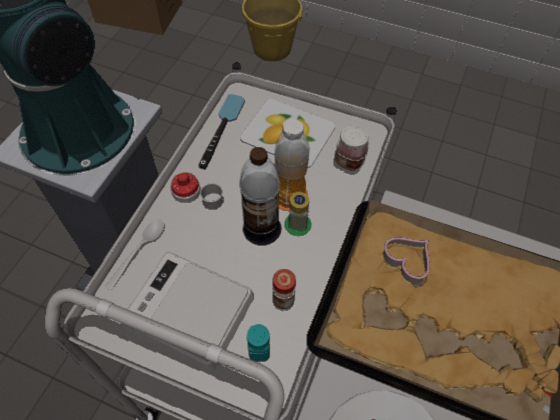

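Scene view: the vanilla with the mustard cap is at (291,236). The turquoise jar at (152,200) has the same shape but is the look-alike to ignore. The cinnamon with the red cap is at (200,215), and the red item at (337,143) is low and not a jar. The cola is at (288,185), the orange bottle at (333,215), the board at (427,250), the scale at (205,155) and the jam at (387,305). I'll confirm the jars in one crop and measure positions.

```bash
cat > meas.py <<'E'
from h import *
from scipy.optimize import least_squares
C={n:(cv2.cvtColor(cv2.imread(f'pics/{n}.png'),cv2.COLOR_BGR2RGB),cloud(n,np.load(f'pics/{n}.npy'))) for n in('scene','side')}
seeds={'scene':dict(orange=(339,186),cola=(289,143),van=(292,229),cin=(198,208),turq=(149,187),jam=(390,296)),
'side':dict(orange=(293,128),cola=(259,156),van=(299,200),cin=(285,276),turq=(258,333),jam=(352,136))}
H=dict(orange=.241,cola=.267,van=.100,cin=.106,turq=.096,jam=.099)
for o,h in H.items():
    for n in C:
        u,v=seeds[n][o]; P=C[n][1][v-22:v+23,u-22:u+23].reshape(-1,3)
        Q=P[abs(P[:,2]-h)<.006]
        if len(Q)<8: print(o,n,'few',len(Q),P[22*45+22]);continue
        c,rad=cv2.minEnclosingCircle(Q[:,:2].astype(np.float32))
        print(o,n,len(Q),'c',np.round(c,4),'diam',round(2*rad,4),'mean',np.round(Q.mean(0),4),'med z',round(np.median(Q[:,2]),4))
# flat things by colour
for n in C:
    I,P=C[n]; hsv=cv2.cvtColor(I,cv2.COLOR_RGB2HSV); z=P[...,2]
    for o,lo,hi in(('green',(50,100,60),(75,255,255)),('orangec',(5,150,120),(16,255,255)),('black',(0,0,0),(180,255,45))):
        m=cv2.inRange(hsv,lo,hi)>0; m&=(abs(z-.004)<.0035)&(abs(P[...,0]-.65)<.25)&(abs(P[...,1])<.25)
        Q=P[m]
        print(o,n,len(Q),np.round([*np.percentile(Q[:,0],[2,98]),*np.percentile(Q[:,1],[2,98])],4) if len(Q) else '')
    # pan plane & scale, board
    for o,lo,hi in(('pan',.036,.044),):
        m=(z>lo)&(z<hi)&(P[...,1]<-.05)&(P[...,0]<.95)&(P[...,0]>.35)
        m=cv2.morphologyEx(m.astype(np.uint8),cv2.MORPH_OPEN,np.ones((5,5)))
        k,l,s,_=cv2.connectedComponentsWithStats(m); 
        if k<2: continue
        b=1+s[1:,4].argmax(); Q=P[l==b]
        print(o,n,len(Q),cv2.minAreaRect(Q[:,:2].astype(np.float32)),np.median(Q[:,2]))
    m=(z>.003)&(z<.008)&(P[...,1]>.1); m=cv2.morphologyEx(m.astype(np.uint8),cv2.MORPH_OPEN,np.ones((5,5)))
    k,l,s,_=cv2.connectedComponentsWithStats(m)
    if k>1:
        b=1+s[1:,4].argmax(); Q=P[l==b]; print('board',n,len(Q),cv2.minAreaRect(Q[:,:2].astype(np.float32)))
I=cv2.imread('pics/scene.png')[120:290,120:390]; cv2.imwrite('pics/crop1.png',cv2.resize(I,None,fx=2.9,fy=2.9,interpolation=cv2.INTER_CUBIC))
E
python3 meas.py
```

```text
orange scene 458 c [0.5744 0.0242] diam 0.043 mean [0.5761 0.0241 0.2423] med z 0.2426
orange side 297 c [0.5741 0.0234] diam 0.0442 mean [0.5751 0.0222 0.2413] med z 0.2417
cola scene 273 c [ 0.5496 -0.0834] diam 0.0341 mean [ 0.5511 -0.0822  0.2685] med z 0.2688
cola side 223 c [ 0.5497 -0.0827] diam 0.034 mean [ 0.5502 -0.0844  0.2671] med z 0.2673
van scene 437 c [ 0.6074 -0.0566] diam 0.0828 mean [ 0.6148 -0.0443  0.1012] med z 0.1015
van side 328 c [ 0.5958 -0.0306] diam 0.102 mean [ 0.6151 -0.0368  0.1003] med z 0.1004
cin scene 389 c [ 0.6605 -0.2239] diam 0.0458 mean [ 0.6623 -0.2228  0.1071] med z 0.1074
cin side 407 c [ 0.6621 -0.2222] diam 0.0449 mean [ 0.6623 -0.2232  0.1058] med z 0.1058
turq scene 323 c [ 0.6596 -0.3397] diam 0.0444 mean [ 0.6599 -0.3373  0.0973] med z 0.0976
turq side 425 c [ 0.6594 -0.3379] diam 0.0424 mean [ 0.66   -0.3387  0.0959] med z 0.096
jam scene 1032 c [0.6695 0.1747] diam 0.0658 mean [0.6703 0.1751 0.0993] med z 0.0993
jam side 505 c [0.6686 0.176 ] diam 0.0679 mean [0.6697 0.1743 0.0986] med z 0.0986
green scene 204 [ 0.4575  0.6477 -0.0683  0.2487]
orangec scene 123 [ 0.5758  0.6141 -0.0168  0.0593]
black scene 139 [ 0.5277  0.5904 -0.1205 -0.0414]
pan scene 2383 ((0.5176045298576355, -0.31896498799324036), (0.15835842490196228, 0.14727243781089783), 88.25666046142578) 0.04096180934601912
board scene 36 ((0.5395876169204712, 0.24489206075668335), (0.011835324577987194, 0.010525347664952278), 20.91146469116211)
green side 163 [ 0.5504  0.649  -0.0669  0.2077]
orangec side 29 [ 0.5637  0.6081 -0.0154  0.0487]
black side 242 [ 0.5184  0.5922 -0.1217 -0.0579]
pan side 3145 ((0.5201751589775085, -0.3046308755874634), (0.1334795355796814, 0.1451483517885208), 87.63043212890625) 0.03901533404761903
board side 35 ((0.434091180562973, 0.14658108353614807), (0.010131839662790298, 0.022580375894904137), 24.406503677368164)
```

View pics/crop1.png

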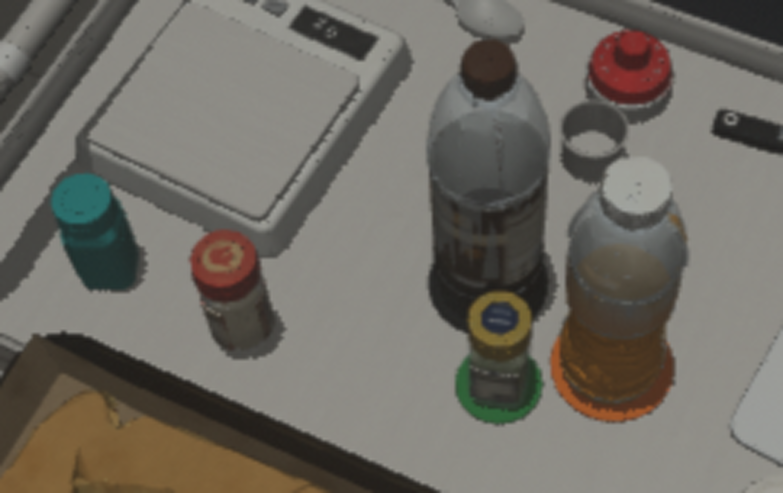

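Crop confirms it: the vanilla (mustard cap, blue emblem) is on the green coaster at (500,350), the cinnamon (red cap) is at (230,290), and the turquoise jar at (95,230) is not meant. Next, orthophotos of the scale and board with 10 px per cm, and a joint fit for the vanilla cap and coasters.

```bash
cat > ortho.py <<'E'
from h import *
def ortho(name,img,x0,x1,y0,y1,z,s=1000):
    """rows: x decreasing downwards->up is +x ; cols: left is +y"""
    i=cams.camera_info(name);K=np.array(i['mtx']);T=np.array(i['camera_from_world'])
    g=np.mgrid[0:int((x1-x0)*s),0:int((y1-y0)*s)]
    X=x1-g[0]/s; Y=y1-g[1]/s
    p=np.stack([X,Y,np.full_like(X,z),np.ones_like(X)],-1)@T.T
    u=K[0,0]*p[...,0]/-p[...,2]+K[0,2]; v=K[1,1]*-p[...,1]/-p[...,2]+K[1,2]
    return cv2.remap(img,u.astype(np.float32),v.astype(np.float32),cv2.INTER_LINEAR)
E
python3 - <<'E'
from ortho import *
t=[]
for n in('scene','side'):
    I=cv2.imread(f'pics/{n}.png')
    a=ortho(n,I,.38,.66,-.46,-.18,.04); b=ortho(n,I,.38,.66,.07,.35,.005)
    row=np.hstack([a,b])
    row=cv2.convertScaleAbs(row,alpha=1.5)
    for k in range(0,560,20): row[:4 if k%100 else 10,k]=(0,0,255)
    for k in range(0,280,20): row[k,:4 if k%100 else 10]=(0,0,255)
    t.append(row)
cv2.imwrite('pics/or1.png',np.vstack(t))
C=meas=None
for n in('scene','side'):
    I=cv2.cvtColor(cv2.imread(f'pics/{n}.png'),cv2.COLOR_BGR2RGB);P=cloud(n,np.load(f'pics/{n}.npy'));z=P[...,2]
    hsv=cv2.cvtColor(I,cv2.COLOR_RGB2HSV)
    m=(np.hypot(P[...,0]-.62,P[...,1]+.043)<.03)&(z>.094)&(z<.106)
    Q=P[m];print(n,'van',len(Q),cv2.minEnclosingCircle(Q[:,:2].astype(np.float32)),Q.mean(0))
    m=(np.hypot(P[...,0]-.62,P[...,1]+.043)<.05)&(abs(z-.004)<.006)&(cv2.inRange(hsv,(45,90,40),(85,255,255))>0)
    Q=P[m];print(n,'green',len(Q),cv2.minEnclosingCircle(Q[:,:2].astype(np.float32)))
    m=(z>.036)&(z<.046)&(P[...,1]<-.2)&(P[...,0]<.62)
    Q=P[m];print(n,'pan',len(Q),np.round(np.percentile(Q[:,0],[0.5,2,98,99.5]),3),np.round(np.percentile(Q[:,1],[.5,2,98,99.5]),3))
    zz=cv2.medianBlur(z.astype(np.float32),5); m=(zz>.0035)&(zz<.012)&(P[...,1]>.1)&(P[...,0]<.7)
    m=cv2.morphologyEx(m.astype(np.uint8),cv2.MORPH_OPEN,np.ones((3,3)));k,l,s,_=cv2.connectedComponentsWithStats(m); b=1+s[1:,4].argmax(); Q=P[l==b]
    print(n,'board',len(Q),cv2.minAreaRect(Q[:,:2].astype(np.float32)))
E
```

```text
scene van 369 ((0.6194348335266113, -0.040996816009283066), 0.022146539762616158) [ 0.62111123 -0.04011064  0.10145862]
scene green 155 ((0.6207623481750488, -0.04087964817881584), 0.02971130795776844)
scene pan 4334 [0.316 0.411 0.589 0.592] [-0.463 -0.398 -0.241 -0.238]
scene board 7266 ((0.4919993281364441, 0.20422431826591492), (0.16729487478733063, 0.21008747816085815), 85.35233306884766)
side van 279 ((0.6196674704551697, -0.039959076792001724), 0.021728690713644028) [ 0.62067489 -0.04120714  0.10033617]
side green 157 ((0.6213982105255127, -0.039736442267894745), 0.02969241514801979)
side pan 4479 [0.318 0.447 0.59  0.592] [-0.473 -0.37  -0.242 -0.238]
side board 2597 ((0.49610435962677, 0.20907998085021973), (0.17219814658164978, 0.19958218932151794), 85.71063995361328)
```

View pics/or1.png

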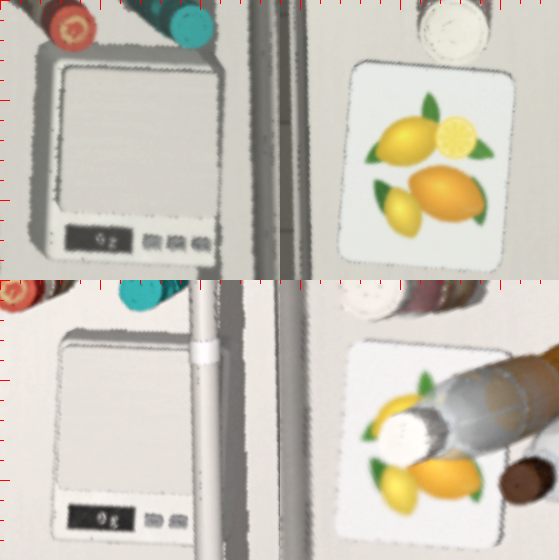

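The orthophotos give the pan centre at about (0.520, -0.320). The board centre is about (0.494, 0.203), with its long axis tilted about -0.1 rad. Now I'll check obstacle heights and IK.

```bash
cat >> h.py <<'E'
from scipy.spatial.transform import Rotation as R
def rot(a):
    """tool down, closing line at world angle a (or a+pi, whichever is nearer in joint 6)"""
    y=np.array([np.cos(a),np.sin(a),0]); z=np.array([0,0,-1.]); return R.from_matrix(np.stack([np.cross(y,z),y,z],1)).as_rotvec()
def best(p,a):
    c=[(rot(b),r.ik(p,rot(b))) for b in(a,a+np.pi)]; c=[(o,q) for o,q in c if q is not None]
    return min(c,key=lambda t:abs(t[1][5])) if c else (None,None)
YAW=-.225                              # cluster: own x axis angle
X0=np.array([np.cos(YAW),np.sin(YAW)]); BX=np.array([np.cos(-.1),np.sin(-.1)])
OR=np.array([.5742,.0238]); CO=np.array([.5497,-.0831]); VA=np.array([.6196,-.0405]); CI=np.array([.6613,-.2230])
PAN=np.array([.5198,-.3195]); BO=np.array([.4935,.2035]); NEAR=BO-.045*BX; FAR=BO+.045*BX
E
python3 - <<'E'
from h import *
for n in('scene','side'):
    P=cloud(n,np.load(f'pics/{n}.npy'))
    m=(P[...,2]>.05)&(P[...,1]<-.37)&(P[...,0]<.64)&(P[...,0]>.3)&(P[...,1]>-.65); Q=P[m]; print(n,'handle',len(Q),np.percentile(Q,[1,50,99],axis=0).round(3).tolist())
    m=(P[...,2]>.02)&(P[...,0]>.69)&(P[...,0]<.85)&(abs(P[...,1]+.15)<.25); Q=P[m]; print(n,'tray',len(Q),np.percentile(Q,[1,50,99],axis=0).round(3).tolist())
for nm,p,zs,a in(('or',OR,(.218,.36),YAW),('co',CO,(.244,.38),YAW),('near',NEAR,(.218,.36),np.pi/2-.1),('far',FAR,(.244,.38),np.pi/2-.1),('van',VA,(.075,.2),YAW),('pan',PAN,(.11,.2),0),('cin',CI,(.08,.2),0),('cin_y',CI,(.08,.2),1.57)):
    for z in zs:
        o,q=best([*p,z],a); print(nm,z,None if q is None else np.round(q,2))
print(np.round(best([.226,.663,.214],0)[0],3))
E
```

```text
scene handle 1794 [[0.309, -0.469, 0.06], [0.489, -0.41, 0.162], [0.637, -0.4, 0.168]]
scene tray 14789 [[0.736, -0.396, 0.029], [0.799, -0.125, 0.069], [0.849, 0.095, 0.1]]
side handle 3451 [[0.303, -0.481, 0.059], [0.45, -0.42, 0.16], [0.636, -0.402, 0.166]]
side tray 12366 [[0.737, -0.395, 0.026], [0.798, -0.188, 0.067], [0.849, 0.091, 0.098]]
or 0.218 [0.   0.18 1.99 0.   0.97 0.23]
or 0.36 [0.   0.03 1.88 0.   1.23 0.23]
co 0.244 [-0.19  0.12  2.01  0.    1.02  0.03]
co 0.38 [-0.19 -0.02  1.89  0.    1.27  0.03]
near 0.218 [ 0.39  0.04  2.14 -0.    0.96 -1.08]
near 0.36 [ 0.39 -0.11  2.02 -0.    1.24 -1.08]
far 0.244 [ 0.31  0.15  1.97 -0.    1.02 -1.16]
far 0.38 [ 0.31  0.02  1.86 -0.    1.27 -1.16]
van 0.075 [-0.1   0.45  1.94  0.    0.75  0.12]
van 0.2 [-0.1   0.27  1.91  0.    0.96  0.12]
pan 0.11 [-0.59  0.38  1.96 -0.    0.8  -0.59]
pan 0.2 [-0.59  0.26  1.93 -0.    0.96 -0.59]
cin 0.08 [-0.36  0.54  1.78 -0.    0.82 -0.36]
cin 0.2 [-0.36  0.39  1.75 -0.    1.01 -0.36]
cin_y 0.08 [-0.36  0.54  1.78 -0.    0.82  1.21]
cin_y 0.2 [-0.36  0.39  1.75 -0.    1.01  1.21]
[2.221 2.221 0.   ]
```

```bash
cat >> h.py <<'E'
def pick(p,a,z,up,grip,opn=.075):
    o,_=best([*p,up],a); r.command_gripper(opn)
    r.goto([*p,up],o); hit=r.move_l([*p,z],vel=.15,force_limit=15)
    r.command_gripper(0,grip); print('grip',hit,round(r.current_opening(),4),round(r.current_grip_force(),1),'t',round(r.current_t(),1))
    r.move_l([*p,up],vel=.2); print('lifted',round(r.current_opening(),4),r.current_contact_force().round(1) if hasattr(r.current_contact_force(),'round') else r.current_contact_force())
def place(p,a,z,up,opn=.075,vel=.2,line=True):
    o,_=best([*p,up],a)
    if line: r.move_l([*p,up],o,vel=vel)
    else: r.goto([*p,up],o)
    r.move_l([*p,z+.012],vel=.15); r.pause(.15)
    hit=r.move_l([*p,z-.004],vel=.03,force_limit=4); print('down',hit,np.round(np.array(r.current_tool_pos())-[*p,z],4),'t',round(r.current_t(),1))
    r.command_gripper(opn); r.move_l([*p,up],vel=.25); print('up t',round(r.current_t(),1))
E
python3 - <<'E'
from h import *
t=np.array(r.current_tool_pos()); r.move_l([t[0],t[1],.32],vel=.3)
pick(OR,YAW,.218,.33,40,.07)
place(NEAR,np.pi/2-.1,.219,.33,.07)
snap('scene','s2')
E
```

```text
grip False 0.039 40.0 t 5.2
lifted 0.0393 [ 0.5  0.3 -4.3]
down True [ 0.0001 -0.0001 -0.    ] t 9.1
up t 10.4
```

View pics/s2.png

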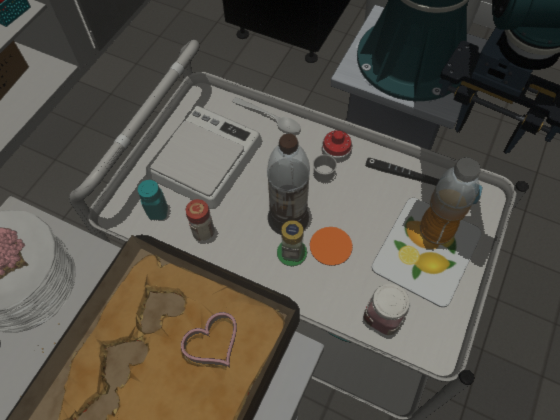

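The orange bottle now stands upright on the board at (445,215) and its coaster at (331,246) is clear. The cola is next.

```bash
python3 - <<'E'
from h import *
pick(CO,YAW,.244,.36,30,.06)
place(FAR,np.pi/2-.1,.245,.36,.06)
t=r.current_tool_pos(); r.goto([.45,-.05,.36],rot(0) if best([.45,-.05,.36],0)[0] is None else best([.45,-.05,.36],0)[0])
for n,tag in(('scene','s3'),('side','d3')):
    snap(n,tag)
    I=cv2.cvtColor(cv2.imread(f'pics/{tag}.png'),cv2.COLOR_BGR2RGB);P=cloud(n,np.load(f'pics/{tag}.npy'));z=P[...,2]
    hsv=cv2.cvtColor(I,cv2.COLOR_RGB2HSV)
    for o,c,h,lo,hi,rad in(('green',VA,.004,(45,90,40),(85,255,255),.045),('orange',OR,.004,(3,140,100),(18,255,255),.06),('black',CO,.004,(0,0,0),(180,255,60),.06),('van',VA,.1,(0,0,0),(180,255,255),.03),('ocap',NEAR,.242,(0,0,0),(180,255,255),.035),('ccap',FAR,.268,(0,0,0),(180,255,255),.03)):
        m=(np.hypot(P[...,0]-c[0],P[...,1]-c[1])<rad)&(abs(z-h)<.007)&(cv2.inRange(hsv,lo,hi)>0); Q=P[m]
        if len(Q)>5:
            e=cv2.minEnclosingCircle(Q[:,:2].astype(np.float32)); print(n,o,len(Q),np.round(e[0],4),round(2*e[1],4),'mean',Q.mean(0).round(4))
        else: print(n,o,len(Q))
E
```

```text
grip False 0.0296 30.0 t 13.5
lifted 0.03 [ 0.2  1.2 -2.6]
down True [ 0.0002 -0.      0.    ] t 17.5
up t 18.7
scene green 147 [ 0.6208 -0.0407] 0.0589 mean [ 0.6344 -0.0389  0.0053]
scene orange 1245 [0.5719 0.0241] 0.0883 mean [0.5726 0.0247 0.0054]
scene black 852 [ 0.5497 -0.0815] 0.0881 mean [ 0.5445 -0.0878  0.0053]
scene van 375 [ 0.6198 -0.0412] 0.044 mean [ 0.6214 -0.0401  0.1013]
scene ocap 466 [0.45   0.2067] 0.0438 mean [0.452  0.2062 0.2431]
scene ccap 346 [0.5387 0.1958] 0.0349 mean [0.5412 0.1966 0.2692]
side green 161 [ 0.6214 -0.0399] 0.0593 mean [ 0.6261 -0.0503  0.0044]
side orange 607 [0.5718 0.0266] 0.087 mean [0.5637 0.029  0.0042]
side black 979 [ 0.5512 -0.0789] 0.0915 mean [ 0.5517 -0.0815  0.0039]
side van 287 [ 0.6205 -0.0404] 0.0435 mean [ 0.6208 -0.0414  0.1   ]
side ocap 232 [0.4495 0.2069] 0.0451 mean [0.4515 0.2046 0.242 ]
side ccap 165 [0.539  0.1977] 0.0361 mean [0.5402 0.1945 0.2682]
```

View pics/d3.png

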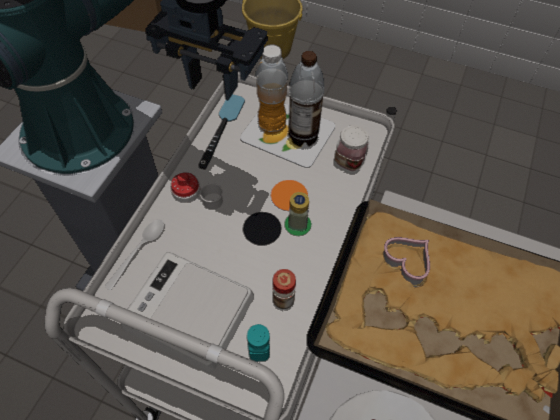

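Both bottles are upright on the board and the vanilla is free. A rigid fit of the three coasters gives green (0.620,-0.040), orange (0.572,0.026) and black (0.550,-0.082). Next: vanilla to the scale, then cinnamon to the green coaster.

```bash
cat >> h.py <<'E'
GC=np.array([.6200,-.0400]); OC=np.array([.5720,.0260]); BC=np.array([.5500,-.0815])
E
python3 - <<'E'
from h import *
pick(np.array([.6200,-.0405]),YAW,.075,.24,20,.07)
place(PAN,0,.111,.24,.07)
snap('scene','s4')
E
```

```text
grip False 0.0415 19.5 t 22.9
lifted 0.0419 [-1.4  0.5 -1.3]
down True [-0.0001 -0.0002 -0.0006] t 27.0
up t 28.3
```

View pics/s4.png

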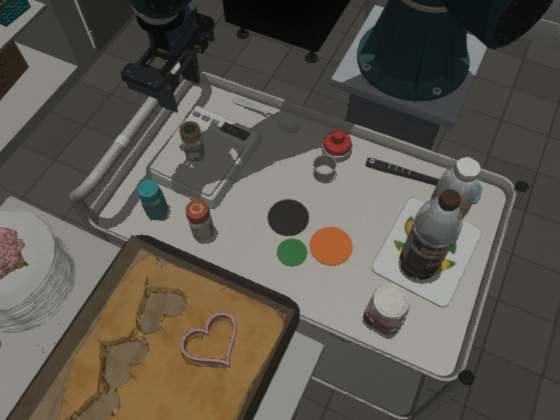

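The vanilla stands upright on the pan with its base near (195,155), and all three coasters are clear: black (288,217), green (292,252), orange (331,246). I'll refine the coaster centres from this view and move the cinnamon.

```bash
python3 - <<'E'
from h import *
I=cv2.cvtColor(cv2.imread('pics/s4.png'),cv2.COLOR_BGR2RGB);P=cloud('scene',np.load('pics/s4.npy'));z=P[...,2];hsv=cv2.cvtColor(I,cv2.COLOR_RGB2HSV)
for o,c,h,lo,hi,rad in(('green',GC,.004,(45,90,40),(85,255,255),.045),('orange',OC,.004,(3,140,100),(18,255,255),.06),('black',BC,.004,(0,0,0),(180,255,60),.06),('vcap',PAN,.136,(0,0,0),(180,255,255),.03)):
    m=(np.hypot(P[...,0]-c[0],P[...,1]-c[1])<rad)&(abs(z-h)<.007)&(cv2.inRange(hsv,lo,hi)>0); Q=P[m]
    e=cv2.minEnclosingCircle(Q[:,:2].astype(np.float32)); print(o,len(Q),np.round(e[0],4),round(2*e[1],4),'mean',Q.mean(0).round(4))
pick(CI,0,.083,.24,20,.075)
place(GC,YAW,.087,.24,.075)
snap('scene','s5')
E
```

```text
green 594 [ 0.6202 -0.0423] 0.0614 mean [ 0.6203 -0.0411  0.0054]
orange 1241 [0.5714 0.0254] 0.0882 mean [0.5725 0.0248 0.0053]
black 1109 [ 0.5503 -0.0825] 0.0878 mean [ 0.5511 -0.083   0.0055]
vcap 308 [ 0.5192 -0.3192] 0.0442 mean [ 0.5214 -0.3181  0.1367]
grip False 0.0437 20.0 t 31.1
lifted 0.0435 [ 0.1 -0.5 -1.4]
down True [-0.0001  0.     -0.0006] t 34.9
up t 36.3
```

View pics/s5.png

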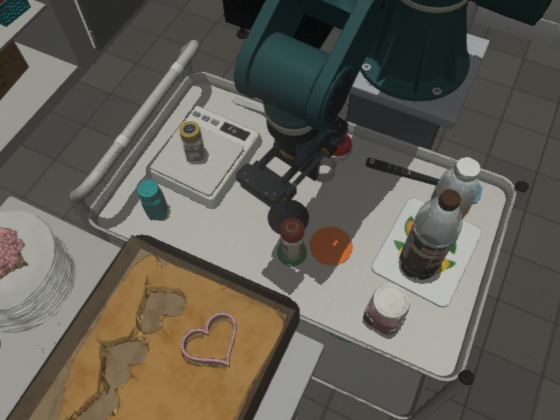

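The cinnamon stands upright on the green coaster at (291,243). Next the cola, then the orange bottle, go back.

```bash
python3 - <<'E'
from h import *
B=np.array([.5500,-.0822]); O=np.array([.5720,.0253])
t=r.current_tool_pos(); r.move_l([.5,.0,.38],vel=.3)
pick(FAR,np.pi/2-.1,.245,.38,30,.06)
place(B,YAW,.244,.38,.06)
r.goto([.45,.1,.38],best([.45,.1,.38],np.pi/2-.1)[0])
pick(NEAR,np.pi/2-.1,.219,.36,40,.07)
place(O,YAW,.218,.36,.07)
r.goto([.45,.3,.36],best([.45,.3,.36],np.pi/2-.1)[0])
PL=dict(cola=(B,.267),orange=(O,.241),cin=(GC,.11),van=(PAN,.136),jam=(np.array([.669,.1755]),.099))
for n,tag in(('scene','s6'),('side','d6')):
    snap(n,tag); P=cloud(n,np.load(f'pics/{tag}.npy'))
    for o,(c,h) in PL.items():
        m=(np.hypot(P[...,0]-c[0],P[...,1]-c[1])<.04)&(abs(P[...,2]-h)<.007); Q=P[m]
        if len(Q)>5: e=cv2.minEnclosingCircle(Q[:,:2].astype(np.float32)); print(n,o,len(Q),np.round(e[0],4),round(2*e[1],4))
cv2.imwrite('pics/f6.png',np.hstack([cv2.resize(cv2.imread(f'pics/{a}6.png')[60:340,100:500],None,fx=1,fy=1) for a in 'sd']))
E
```

```text
grip False 0.0299 30.0 t 40.4
lifted 0.0298 [ 0.7 -0.  -3.6]
down True [-0.      0.     -0.0005] t 44.6
up t 45.9
grip False 0.0395 40.0 t 49.7
lifted 0.0391 [-1.   0.3 -3.9]
down True [-0.0001  0.     -0.0005] t 54.0
up t 55.4
scene cola 284 [ 0.5492 -0.0822] 0.0349
scene orange 456 [0.5721 0.0247] 0.0436
scene cin 430 [ 0.6192 -0.0412] 0.0466
scene van 311 [ 0.5194 -0.3193] 0.045
scene jam 1043 [0.6691 0.1749] 0.0657
side cola 230 [ 0.551 -0.082] 0.034
side orange 303 [0.571  0.0261] 0.0454
side cin 324 [ 0.6194 -0.0401] 0.0465
side van 408 [ 0.5202 -0.3181] 0.0439
side jam 518 [0.6695 0.1763] 0.0687
```

View pics/f6.png

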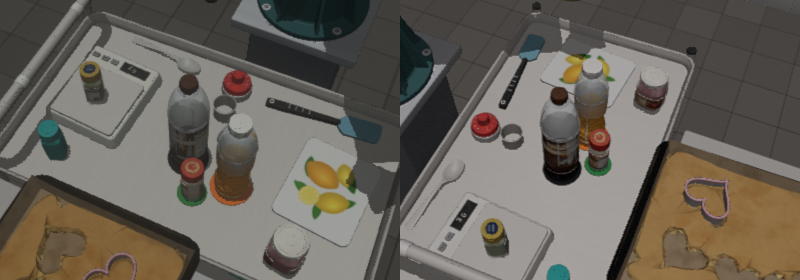

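The final pictures show the cola (188,130), orange bottle (237,160) and cinnamon (192,180) upright on their coasters, and the vanilla (92,82) on the pan. Each is within about 1–2 mm of its target, and the jam jar (287,245) has not moved. Handing in.

```bash
python3 -c "
from h import *
print(r.current_t(), job.sign_off())"
```

```text
the job is handed in; nothing more can be done
56.65 None
```

I handed the job in at 56.65 s: the vanilla is on the scale pan, the cinnamon on the green coaster, and both bottles are back on their own coasters, all upright and within about 2 mm of centre by camera; the jam jar was left alone, and sign-off returned no verdict.

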